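# Lock the pill tray in its child-safe dock

### The arm

A 6-joint arm with a two-finger parallel gripper is mounted at the origin on the work surface. World frame = base frame: x ahead of the robot, y to its left, z up, the work surface at z = 0. Lengths are in m, angles in degrees, forces in N, time in s.
With the tool pointing down it reaches from about 0.4 to 0.825 m from the base axis. Payload 7 kg.
Tool frame: the origin (TCP) lies midway between the tips of the shut fingers; the grasp point (between the pads) lies 19 mm behind it (r.hold_point_z is the distance from the TCP to the grasp point, in m); x points along the fingers, y is the direction in which the jaws open and shut, and the axes are right-handed (so a half turn about x gives the same grasp; the last joint's range is limited). The gripper opens to 88 mm and grips with 3 to 60 N. Pads are 19 mm wide; open, the fingers measure 130 mm over their backs; the gripper's body (78 mm by 193 mm) begins 47 mm behind the grasp point.
Start: joints at [-58.035, 20.546, 0.682, 0, -70.136, -16.507], TCP at [0.18, -0.651, 0.227] pointing down, gripper open.
Joint ranges: [-176.03, 176.03], [-82.01, 121.73], [-58.28, 71.71], [-173.87, 95.51], [-174.79, -0.11], [-173.66, 173.66]. Speed limits (degrees/s): [136.94, 136.94, 172.46, 180, 180, 180].

### API

Orientations are given as [roll, pitch, yaw] about the fixed x, y, z axes, in that order (R = Rz(yaw) Ry(pitch) Rx(roll)).
In Python, from plant import r, viewer, order gives the robot as it stands. The module is installed in compiled form; this text tells all that it offers.
- The arm moves only by the shell command python3 -m creep 'ROWS' [FORCE]. ROWS is JSON, a list of rows, each an object of numbers: "ax", "ay", "az": the turn, a rotation vector about the tool's x, y, z in degrees; "tx", "ty", "tz": the shift along the tool's x, y, z in m; "fingers": the finger opening in m, from 0 to 0.0876. A call has 1 to 5 rows; each row is the pose to reach, as a shift and turn from the pose commanded when the call began, along the tool's axes at that moment; what a row does not reach only later rows make up. A row lasts 1/10 s, in which the tool goes at most 50 mm and 8.59 degrees, less where a joint would pass 70% of its speed; a pose out of reach is approached as far as the arm can. A call with a gripper value outside its range is refused whole. The fingers move at their own pace and stop on an object; FORCE is the grip in N (left out, the last holds). Time passes only in rows, so rows that repeat a pose let the fingers close. It gives the time, the measured TCP pose, the force and the opening at its end, in the units of the state.
- r.get_state(): the state, without advancing time (a new reading comes with each control period).
- viewer.capture(name): name is "scene" or "top" or "wrist"; returns a dict with "pixels" (400x640x3 uint8, blue, green, red), "depth" (400x640 float32, m along the optical axis (not along the pixel's ray), 0 where there is no reading), "fx", "fy", "cx", "cy" (pixels), "rvec" (rotation vector, rad) and "tvec" (3), from world to camera coordinates, as OpenCV has them; the wrist camera has in their place "T_tool_cam" (4x4, takes a point from camera to tool coordinates, whose origin is the TCP and whose axes are the tool frame's). Camera axes: x right, y down, z forward; pixel columns grow to the right and rows downward; lengths in m; the calibration is good to about 2 mm. A picture is of the moment at which its call begins: read the wrist's pose just before it.
- order.close_job(): hands the job in, once; it reports no verdict.
The state is a dict: "time_s": time; "joints": joint angles; "qd": joint speeds; "joint_torque": joint torques, N m; "tcp_pos": TCP position; "eef_rot": TCP orientation; "contact_force": force on the tool from outside, world axes, zero at the start; "moment": the same for the moment, N m; "gripper_width": finger opening in m.
Only numpy, scipy, OpenCV 4.12 (cv2) and the standard library are available. Lean on these libraries where they do the work, as an engineer would, in place of code of your own. Each camera call takes 0.05 s, during which the arm holds its last target.

### The job

Lock the yellow pill tray away in its child-safe dock: with one fingertip press down the long sloping plate beside the chute to swing the gate open and keep it pressed, while another finger pushes the tray from behind along the chute, past the gate, until it is fully home against the end stop; then let go so that the gate springs shut behind it. Only push the tray, never pinch, lift or tip it, do not let the gate come down on the tray or the tray run into the gate, and leave the other things on the table where they are.

Things in the scene. Friction and masses are not known exactly. Their poses are not given: they have to be found in the camera images.
- dock: white plastic dock fixed to the table, an open-topped straight chute. Origin on the table surface on the chute's centre line, in the gate's plane. x = along the chute, the way the tray must go; y = towards the press plate; z up. Chute floor 4 mm above the table, clear width 50 mm; walls 4 mm thick, tops 22 mm (+y side) and 26 mm (-y side) above the table; open mouth at x = -160 mm
- gate (a joint): angle of gate and press plate, one rigid metal part turning on a hinge. 0 = shut, 1.05 rad = fully open (stop). A spring shuts it: pressing the plate takes 2 to 5 N at 20 to 40 mm from the hinge, and it shuts when let go. The gate is clear of the tray from about 0.8 rad. At 0.95 rad the plate slopes 14 degrees down away from the hinge (top about 21 mm above the table at dock y = 62 mm)
- gate_hinge (a point): point on the hinge line in the gate's plane: dock x = 0, y = 38 mm, 26 mm above the table; axes as the dock's. The gate is a bar 4 mm thick in x reaching from here to y = 0, 24 to 38 mm above the table when shut. It swings up and out towards +y; raised it stands up to 66 mm above the table at y = 15 to 50 mm, and nothing else is above the chute. Hinge blocks 32 mm tall at x = -156 and +56
- plate_mid (a point): fixed point at the middle of the top of the press plate as it lies when shut: dock x = -50 mm, y = 59 mm, 45 mm above the table. The plate is flat, 3 mm thick, 200 mm long (dock x from -150 to +50 mm) and 56 mm wide from the hinge; shut, it slopes up away from the chute at 40 degrees (outer edge y = 81 mm, 62 mm high). Pressing it down anywhere along its length opens the gate
- end_stop (a point): foot of the end stop's face, centre of the chute floor: dock x = 112 mm, y = 0, 4 mm above the table; the stop is 34 mm tall; axes as the dock's
- tray: yellow plastic pill tray with four closed flip lids in a row (they do not move), a block 80 mm long (x, along the chute) x 46 mm wide x 32 mm tall, about 0.12 kg, loose in the chute before the gate. Origin under its centre, on the chute floor. Home, against the end stop, its origin is at dock x = 72 mm
- vase: small clear glass vase, open on top, 52 mm across, 120 mm tall; origin under its centre; to be left alone
- thermometer_case: white plastic thermometer case lying flat, 145 x 26 x 18 mm; origin under its centre, x along it; to be left alone
- spoon_rest: stainless steel spoon rest, round shallow dish 92 mm across with a 45 mm tab, 11 mm tall; origin under the dish's centre; to be left alone
- pill_bottle: small round amber glass pill bottle with a white cap, 38 mm across, 70 mm tall; origin under its centre; to be left alone
- balm_tin: flat round metal tin, 48 mm across, 18 mm tall; origin under its centre; to be left alone
- tumbler: white ceramic tumbler, 70 mm across, 90 mm tall; origin under its centre; to be left alone
- clock: small wooden bedside clock, 75 x 35 x 60 mm; origin under its centre; to be left alone
Things that resemble listed ones, but are neither listed nor needed, are in the scene too. Of the things that look like the tray, take the one that is farthest to the robot's left at the start.

How it is judged:
By the outcome, as a careful person would: the job done as asked, in the order asked, and still so for the second after the job is handed in, with the robot touching nothing.
It also fails if it takes over 40 s, if anything falls off the work surface, if the arm or the gripper's body presses on something with over 40 N, if the wrist force passes 120 N, or if a joint passes its speed limit or range.

## Working session

There is one attempt and no reset: what is moved stays moved. The work goes in short steps, Python scripts to look and compute and a shell command to move; the robot and the scene stay as the last step left them, time stands still between calls to the robot, and variables do not carry over. Pictures are saved under pics/ and viewed, and the job is handed in when it is done.

```bash
mkdir -p pics; python3 - <<'E'
from plant import r, viewer
import cv2
print(r.get_state(), r.hold_point_z)
for n in ("scene","top"):
    c=viewer.capture(n); cv2.imwrite(f"pics/{n}0.png",c["pixels"])
    print(n,c["fx"],c["fy"],c["cx"],c["cy"],c["rvec"],c["tvec"])
E
```

```text
{'time_s': 0.0, 'joints': array([-5.80333778e+01,  2.05907601e+01,  6.33467291e-01, -1.89129689e-02,
       -7.01350660e+01, -1.65100820e+01]), 'qd': array([ 0.01036484,  0.04023629,  0.09042827,  0.05867639, -0.06333627,
       -0.15905237]), 'joint_torque': array([-2.72672478e-04, -5.82712984e+01,  2.93045300e+01,  6.99709922e+00,
        6.59348574e-03, -1.61590774e-04]), 'tcp_pos': array([ 0.17976702, -0.65011868,  0.22563177]), 'eef_rot': array([ 95.61515912,  89.90594493, 111.0652583 ]), 'contact_force': array([ 0.75875331, -0.5717189 , -0.02182302]), 'moment': array([ 0.00520701, -0.0096413 ,  0.04756127]), 'gripper_width': 0.08751603795546305} 0.0188
scene 413.544038819259 413.544038819259 316.60050115824106 197.97091489539457 [ 1.82086494  1.81298299 -0.63022062] [-0.02724238 -0.42744428  1.26698964]
top 403.70813809257106 403.70813809257106 322.50496021933463 194.00420200532983 [ 2.14571658 -2.13500221  0.16870419] [0.03985366 0.61172631 0.70385574]
```

View pics/scene0.png

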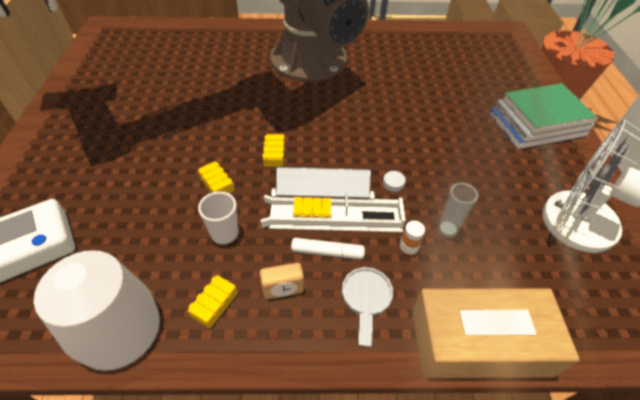

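View pics/top0.png

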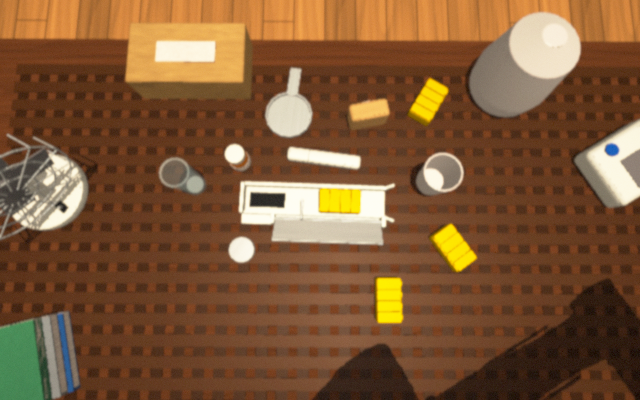

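The four tray look-alikes in the top view are at (340,200), (390,300), (430,100) and (453,247). The robot's left is image left, so the one in the chute at (340,200) is the tray. I'll confirm that in an enlarged crop and measure the dock.

```bash
cat > h.py <<'E'
import numpy as np, cv2
from plant import r, viewer
def cam(n):
    c=viewer.capture(n); R=cv2.Rodrigues(np.array(c["rvec"],float))[0]; t=np.array(c["tvec"],float).ravel()
    return c,R,t
def ray(c,R,t,u,v):
    d=R.T@np.array([(u-c["cx"])/c["fx"],(v-c["cy"])/c["fy"],1.]); return -R.T@t,d
def plane(c,R,t,u,v,z):
    o,d=ray(c,R,t,u,v); return o+d*(z-o[2])/d[2]
def world(c,R,t):
    z=c["depth"]; v,u=np.indices(z.shape)
    P=np.stack([(u-c["cx"])/c["fx"]*z,(v-c["cy"])/c["fy"]*z,z],-1)
    return (P-t)@R
def proj(c,R,t,P):
    q=R@np.array(P,float)+t; return c["fx"]*q[0]/q[2]+c["cx"],c["fy"]*q[1]/q[2]+c["cy"]
E
python3 - <<'E'
from h import *
c,R,t=cam("top"); im=c["pixels"]
cv2.imwrite("pics/topcrop.png",cv2.resize(im[140:270,225:425],None,fx=4,fy=4,interpolation=cv2.INTER_CUBIC))
W=world(c,R,t); hsv=cv2.cvtColor(im,cv2.COLOR_BGR2HSV)
m=cv2.inRange(hsv,(22,150,120),(35,255,255))
n,l,s,ce=cv2.connectedComponentsWithStats(m)
for i in range(1,n):
    if s[i,4]>100: 
        P=W[l==i]; print(s[i],ce[i].round(1),np.median(P,0).round(4),cv2.minAreaRect(P[P[:,2]>.028][:,:2].astype(np.float32)*1000))
c2,R2,t2=cam("scene"); cv2.imwrite("pics/scenecrop.png",cv2.resize(c2["pixels"][150:270,240:440],None,fx=4,fy=4,interpolation=cv2.INTER_CUBIC))
print(W[200:204:3,290:400:5].round(3)[:,:,2])
E
```

```text
[409  79  39  46 986] [427.8 101.3] [ 0.8006 -0.1643  0.0313] ((660.4842529296875, -81.85357666015625), (45.53623962402344, 413.4183654785156), 59.29560470581055)
[319 188  42  25 952] [339.3 200.4] [0.6019 0.0115 0.0354] ((559.6597900390625, 10.676437377929688), (130.53778076171875, 77.78734588623047), 0.021523643285036087)
[ 430  224   47   48 1199] [453.  247.6] [ 0.5135 -0.2012  0.031 ] ((523.4827270507812, -101.4105224609375), (283.4333801269531, 82.36419677734375), 85.17027282714844)
[ 375  277   28   46 1196] [388.4 299.5] [ 0.4195 -0.0786  0.0311] ((431.8240661621094, -27.762222290039062), (169.61911010742188, 84.04828643798828), 74.99028015136719)
[[ 0.004  0.005  0.002  0.006  0.007  0.006  0.036  0.036  0.035  0.038
   0.032  0.035  0.032  0.034  0.035  0.005  0.004  0.004  0.003  0.001
   0.     0.001]
 [ 0.001  0.007  0.005  0.005  0.005  0.004  0.036  0.037  0.036  0.035
   0.034  0.035  0.032  0.035  0.037  0.004  0.006  0.005  0.005 -0.001
   0.002 -0.001]]
```

View pics/topcrop.png

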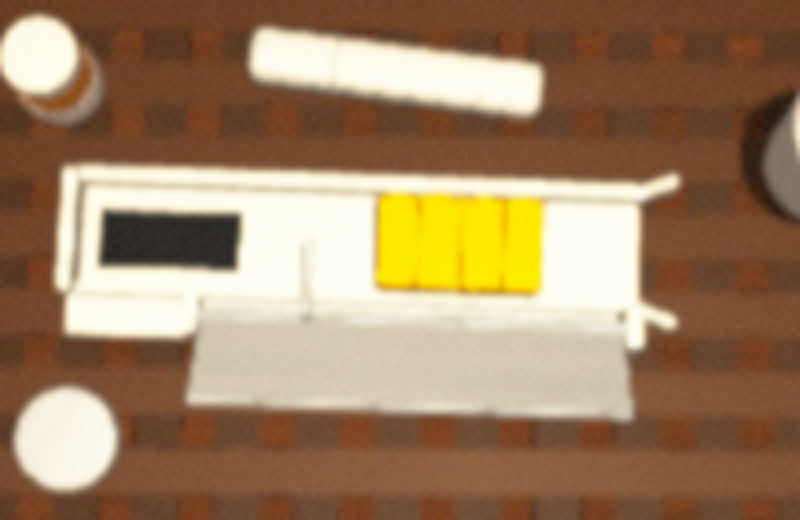

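View pics/scenecrop.png

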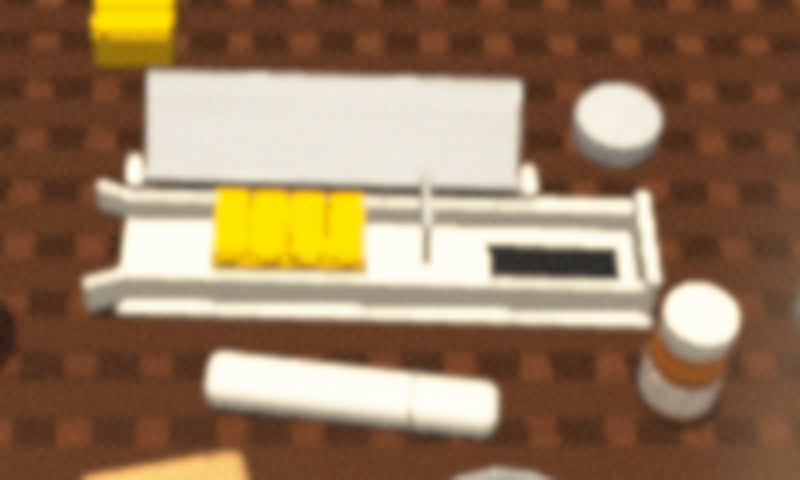

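```bash
python3 - <<'E'
from h import *
c,R,t=cam("top"); im=c["pixels"]
f=lambda x,y,z:plane(c,R,t,225+x/4-.375,140+y/4-.375,z)
A=f(187,403,.0615);B=f(632,417,.0615)
print("plate edge",A,B,np.linalg.norm(A-B)); ax=(A-B)/np.linalg.norm(A-B); print("yaw",np.degrees(np.arctan2(ax[1],ax[0])))
# -y wall top inner edge z=.026
C=f(85,183,.026);D=f(636,198,.026); print("wall",C,D,np.degrees(np.arctan2(*(C-D)[1::-1])))
g=f(307,240,.038);print("gate tip",g, "gate at hinge",f(306,318,.038))
print("stop face top",f(77,200,.038),f(72,290,.038))
print("mouth",f(640,200,.004),f(640,300,.004))
hsv=cv2.cvtColor(im,cv2.COLOR_BGR2HSV); m=cv2.inRange(hsv,(22,150,120),(35,255,255))[170:230,300:380]
k=cv2.findContours(m,0,2)[0]; k=max(k,key=len).reshape(-1,2)+[300,170]
P=np.array([plane(c,R,t,u,v,.036)[:2]*1000 for u,v in k],np.float32); print("tray",cv2.minAreaRect(P),cv2.boxPoints(cv2.minAreaRect(P)))
W=world(c,R,t)
# depth: plate points
reg=W[225:240,285:370].reshape(-1,3); cc=reg.mean(0); n=np.linalg.svd(reg-cc)[2][2]; print("plate plane",cc,n)
c2,R2,t2=cam("scene"); 
s=lambda x,y,z:plane(c2,R2,t2,240+x/4-.375,150+y/4-.375,z)
A=s(523,80,.0615);B=s(146,69,.0615);print("scene plate",A,B,np.linalg.norm(A-B),np.degrees(np.arctan2(*(A-B)[1::-1])))
print("scene gate",s(428,262,.024),"mouth",s(120,275,.004),"stop",s(637,195,.038))
W2=world(c2,R2,t2)
# obstacles bounding, height>50mm
for nm,(u0,v0,u1,v1) in dict(tumbler=(415,150,470,200),clock=(345,95,395,132),bottle=(222,140,255,175),vase=(155,150,210,200),tin=(225,235,260,265)).items():
    q=W[v0:v1,u0:u1].reshape(-1,3); q=q[(q[:,2]>.014)&(q[:,2]<.2)]
    print(nm,np.percentile(q,3,0).round(3),np.percentile(q,97,0).round(3))
E
```

```text
plate edge [0.52462988 0.13430234 0.0615    ] [ 0.51937826 -0.0653488   0.0615    ] 0.19972019873030217
yaw 88.49324143278828
wall [0.63102595 0.19035966 0.026     ] [ 0.62506691 -0.07447102  0.026     ] 88.71098756094372
gate tip [0.60216802 0.08264143 0.038     ] gate at hinge [0.56535999 0.08262776 0.038     ]
stop face top [0.62070441 0.19154839 0.038     ] [0.57795502 0.19238283 0.038     ]
mouth [ 0.62783544 -0.07981689  0.004     ] [ 0.57821631 -0.07887065  0.004     ]
tray ((601.3956909179688, 11.224376678466797), (77.50896453857422, 44.805931091308594), 87.76730346679688) [[577.4999   -26.62791 ]
 [622.27185  -28.373463]
 [625.2915    49.076664]
 [580.51953   50.822216]]
plate plane [0.54072738 0.03447899 0.05303912] [-0.99695575 -0.00456271 -0.0778358 ]
scene plate [0.52391403 0.13626629 0.0615    ] [ 0.51704614 -0.06655923  0.0615    ] 0.20294176767346186 88.06064353574072
scene gate [0.61830698 0.08247578 0.024     ] mouth [ 0.61227609 -0.07870538  0.004     ] stop [0.58441696 0.1936011  0.038     ]
tumbler [ 0.613 -0.201  0.018] [ 0.676 -0.138  0.091]
clock [ 0.75  -0.078  0.019] [ 0.788 -0.009  0.062]
bottle [0.664 0.188 0.019] [0.696 0.22  0.072]
vase [0.612 0.271 0.023] [0.657 0.317 0.121]
tin [0.487 0.176 0.015] [0.529 0.217 0.02 ]
```

```bash
cat >> h.py <<'E'
from scipy.spatial.transform import Rotation as Ro
YAW=np.radians(88.5); O=np.array([.604,.082,0]); ux=np.array([np.cos(YAW),np.sin(YAW),0]); uy=np.array([-ux[1],ux[0],0]); uz=np.array([0,0,1.])
def dock(x,y,z): return O+x*ux+y*uy+z*uz
def todock(P): d=np.array(P)-O; return np.array([d@ux,d@uy,d[2]])
def go(x,y,z):
    s=r.get_state(); Rt=Ro.from_euler('xyz',s["eef_rot"],degrees=True)
    print("t",s["time_s"],"tcp dock mm",(todock(s["tcp_pos"])*1000).round(1),"F",s["contact_force"].round(2),"w",round(s["gripper_width"],4))
    M=Rt.as_matrix(); print("tool axes in dock:\n",(np.array([ux,uy,uz])@M).round(3))
    for sg in (1,-1):
        D=np.column_stack([-uz,sg*uy,np.cross(-uz,sg*uy)])
        print(sg,"turn",(Rt.inv()*Ro.from_matrix(D)).as_rotvec(degrees=True).round(2))
    print("shift tool",(Rt.inv().apply(dock(x/1e3,y/1e3,z/1e3)-s["tcp_pos"])).round(4))
E
python3 -c "
from h import *
go(-130,35,200)"
```

```text
t 0.3 tcp dock mm [-743.3  404.8  226.2] F [-0.17 -0.15 -0.33] w 0.0875
tool axes in dock:
 [[ 0.001  0.957  0.292]
 [ 0.     0.292 -0.957]
 [-1.     0.001 -0.   ]]
1 turn [-7.304e+01  2.000e-02 -3.000e-02]
-1 turn [ 1.0696e+02 -3.0000e-02 -2.0000e-02]
shift tool [0.0265 0.4788 0.5326]
```

```bash
python3 -m creep '[{"ax":-8,"ty":0.03,"tz":0.035,"fingers":0.054},{"ax":-16,"ty":0.06,"tz":0.07,"fingers":0.054},{"ax":-24,"ty":0.09,"tz":0.1,"fingers":0.054},{"ax":-32,"ty":0.12,"tz":0.13,"fingers":0.054},{"ax":-40,"ty":0.15,"tz":0.165,"fingers":0.054}]'; python3 -c "
from h import *
go(-130,35,200)"
```

```text
t 0.3 tcp dock mm [-743.3  404.8  226.2] F [-0.17 -0.15 -0.33] w 0.0875
tool axes in dock:
 [[ 0.001  0.957  0.292]
 [ 0.     0.292 -0.957]
 [-1.     0.001 -0.   ]]
1 turn [-7.304e+01  2.000e-02 -3.000e-02]
-1 turn [ 1.0696e+02 -3.0000e-02 -2.0000e-02]
shift tool [0.0265 0.4788 0.5326]invalid input
```

```bash
python3 -m creep '[{"ax":-8,"ay":0,"az":0,"tx":0,"ty":0.03,"tz":0.035,"fingers":0.054},{"ax":-16,"ay":0,"az":0,"tx":0,"ty":0.06,"tz":0.07,"fingers":0.054},{"ax":-24,"ay":0,"az":0,"tx":0,"ty":0.09,"tz":0.1,"fingers":0.054},{"ax":-32,"ay":0,"az":0,"tx":0,"ty":0.12,"tz":0.13,"fingers":0.054},{"ax":-40,"ay":0,"az":0,"tx":0,"ty":0.15,"tz":0.165,"fingers":0.054}]'; python3 -c "
from h import *
go(-130,35,200)"
```

```text
time_s: 0.8
tcp_pos: [0.2992, -0.4606, 0.2266]
eef_rot: [-95.4, 90.0, -39.7]
contact_force: [1.0, -0.3, 0.2]
gripper_width: 0.0559
t 0.8 tcp dock mm [-550.4  290.5  226.6] F [ 1.02 -0.29  0.21] w 0.0559
tool axes in dock:
 [[-0.     0.541  0.841]
 [-0.     0.841 -0.541]
 [-1.    -0.    -0.   ]]
1 turn [-3.275e+01 -1.000e-02  1.000e-02]
-1 turn [1.4725e+02 2.0000e-02 1.0000e-02]
shift tool [0.0266 0.0125 0.4918]
```

```bash
python3 -m creep '[{"ax":-8,"ay":0,"az":0,"tx":0,"ty":0.001,"tz":0.045,"fingers":0.054},{"ax":-16,"ay":0,"az":0,"tx":0,"ty":0.002,"tz":0.09,"fingers":0.054},{"ax":-24,"ay":0,"az":0,"tx":0,"ty":0.004,"tz":0.135,"fingers":0.054},{"ax":-32,"ay":0,"az":0,"tx":0,"ty":0.005,"tz":0.18,"fingers":0.054},{"ax":-32.75,"ay":0,"az":0,"tx":0,"ty":0.006,"tz":0.225,"fingers":0.054}]'; python3 -c "
from h import *
go(-130,35,200)"
```

```text
time_s: 1.3
tcp_pos: [0.4223, -0.2716, 0.2269]
eef_rot: [-99.5, 90.0, -11.0]
contact_force: [0.9, -0.4, -0.3]
gripper_width: 0.0539
t 1.3 tcp dock mm [-358.2  172.4  226.9] F [ 0.94 -0.36 -0.32] w 0.0539
tool axes in dock:
 [[-0.     0.     1.   ]
 [-0.001  1.    -0.   ]
 [-1.    -0.001 -0.   ]]
1 turn [-0.   -0.01  0.05]
-1 turn [1.8e+02 7.0e-02 1.0e-02]
shift tool [ 0.027  -0.1374  0.2282]
```

```bash
python3 -m creep '[{"ax":0,"ay":0,"az":0,"tx":0.01,"ty":-0.025,"tz":0.042,"fingers":0.054},{"ax":0,"ay":0,"az":0,"tx":0.02,"ty":-0.05,"tz":0.084,"fingers":0.054},{"ax":0,"ay":0,"az":0,"tx":0.03,"ty":-0.075,"tz":0.126,"fingers":0.054},{"ax":0,"ay":0,"az":0,"tx":0.04,"ty":-0.1,"tz":0.168,"fingers":0.054},{"ax":0,"ay":0,"az":0,"tx":0.05,"ty":-0.125,"tz":0.21,"fingers":0.054}]'; python3 -c "
from h import *
go(-130,35,100)"
```

```text
time_s: 1.8
tcp_pos: [0.5539, -0.0653, 0.1765]
eef_rot: [-78.5, 90.0, 9.7]
contact_force: [0.5, -0.7, -0.1]
gripper_width: 0.0542
t 1.8 tcp dock mm [-148.5   46.2  176.5] F [ 0.53 -0.67 -0.1 ] w 0.0542
tool axes in dock:
 [[ 0.     0.005  1.   ]
 [-0.001  1.    -0.005]
 [-1.    -0.001  0.   ]]
1 turn [-0.27  0.01  0.04]
-1 turn [ 1.7973e+02  7.0000e-02 -1.0000e-02]
shift tool [ 0.0765 -0.0111  0.0186]
```

```bash
python3 -m creep '[{"ax":0,"ay":0,"az":0,"tx":0.03,"ty":-0.006,"tz":0.009,"fingers":0.054},{"ax":0,"ay":0,"az":0,"tx":0.06,"ty":-0.012,"tz":0.018,"fingers":0.054},{"ax":0,"ay":0,"az":0,"tx":0.077,"ty":-0.012,"tz":0.018,"fingers":0.054},{"ax":0,"ay":0,"az":0,"tx":0.077,"ty":-0.012,"tz":0.018,"fingers":0.054}]'; python3 - <<'E'
from h import *
go(-130,35,75)
for n in ("wrist","top","scene"):
    c=viewer.capture(n); im=c["pixels"]
    if n=="scene": im=cv2.resize(im[120:270,200:440],None,fx=3.2,fy=3.2,interpolation=2)
    if n=="top": im=cv2.resize(im[140:290,200:440],None,fx=3.2,fy=3.2,interpolation=2)
    cv2.imwrite(f"pics/{n}1.png",im)
print(c.get("T_tool_cam"), viewer.capture("wrist")["T_tool_cam"])
E
```

```text
time_s: 2.2
tcp_pos: [0.5639, -0.0495, 0.0969]
eef_rot: [100.4, 89.7, -171.3]
contact_force: [0.0, -0.3, 0.4]
gripper_width: 0.0536
t 2.2 tcp dock mm [-132.5   36.6   96.9] F [ 0.04 -0.26  0.37] w 0.0536
tool axes in dock:
 [[-0.001  0.005  1.   ]
 [ 0.005  1.    -0.005]
 [-1.     0.005 -0.001]]
1 turn [-0.28 -0.05 -0.29]
-1 turn [ 1.7972e+02 -4.5000e-01  8.0000e-02]
shift tool [ 0.0219 -0.0017  0.0025]
None [[-8.82955723e-04 -2.94163172e-01  9.55754806e-01 -1.58615502e-01]
 [ 9.99999035e-01  7.65464521e-04  1.15942534e-03  4.28117724e-04]
 [-1.07265663e-03  9.55754907e-01  2.94162213e-01 -8.03220167e-02]
 [ 0.00000000e+00  0.00000000e+00  0.00000000e+00  1.00000000e+00]]
```

View pics/wrist1.png

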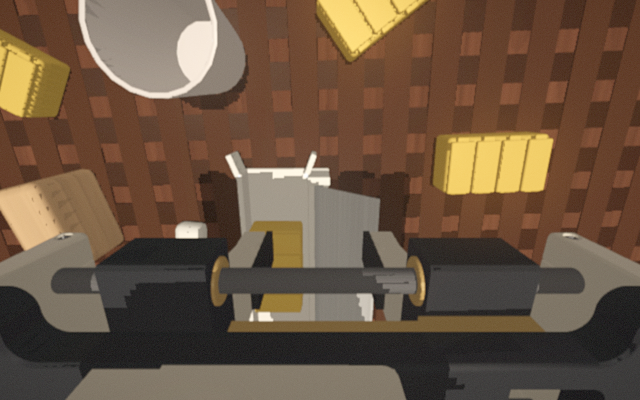

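View pics/scene1.png

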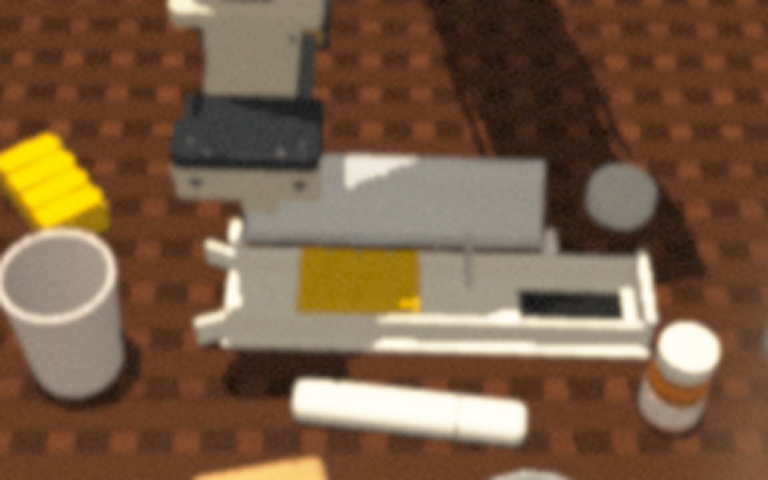

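View pics/top1.png

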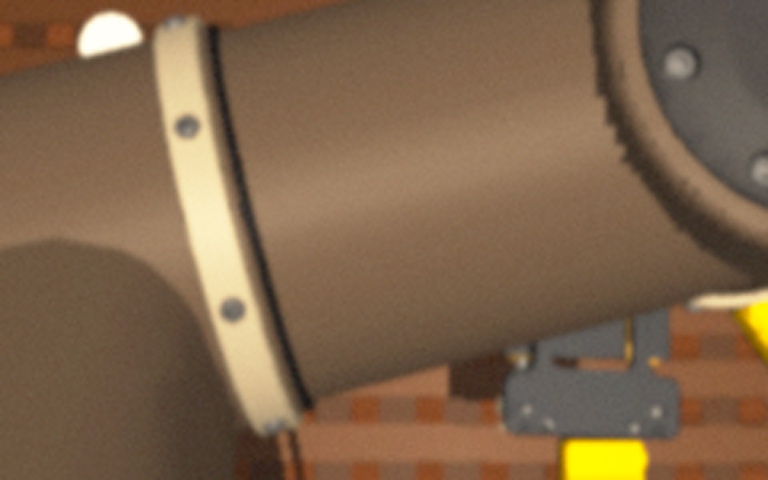

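```bash
python3 - <<'E'
from h import *
c,R,t=cam("scene")
s=r.get_state(); M=Ro.from_euler('xyz',s["eef_rot"],degrees=True).as_matrix(); p=s["tcp_pos"]
f=lambda a:((np.array(proj(c,R,t,a))-[200,120])*3.2).round()
for d in (-.027,.027):
    for b in (0,-.03,-.066): print(d,b,f(p+M@[b,d,0]))
im=c["pixels"]
cv2.imwrite("pics/s2.png",cv2.resize(im[120:220,220:340],None,fx=6,fy=6,interpolation=2))
w=viewer.capture("wrist"); T=np.linalg.inv(w["T_tool_cam"])
for y in(-.048,-.027,.027,.048):
  for z in(-.0095,.0095):
    q=T@[0,y,z,1]; print("wrist tip",y,z,(w["fx"]*q[0]/q[2]+w["cx"]).round(),(w["fy"]*q[1]/q[2]+w["cy"]).round())
cv2.imwrite("pics/w2.png",cv2.resize(w["pixels"][150:350,200:420],None,fx=3.5,fy=3,interpolation=2))
E
```

```text
-0.027 0 [259. 196.]
-0.027 -0.03 [257. 162.]
-0.027 -0.066 [254. 119.]
0.027 0 [266. 133.]
0.027 -0.03 [264.  99.]
0.027 -0.066 [261.  55.]
wrist tip -0.048 -0.0095 237.0 231.0
wrist tip -0.048 0.0095 239.0 259.0
wrist tip -0.027 -0.0095 271.0 231.0
wrist tip -0.027 0.0095 273.0 259.0
wrist tip 0.027 -0.0095 361.0 231.0
wrist tip 0.027 0.0095 360.0 259.0
wrist tip 0.048 -0.0095 396.0 231.0
wrist tip 0.048 0.0095 394.0 259.0
```

View pics/s2.png

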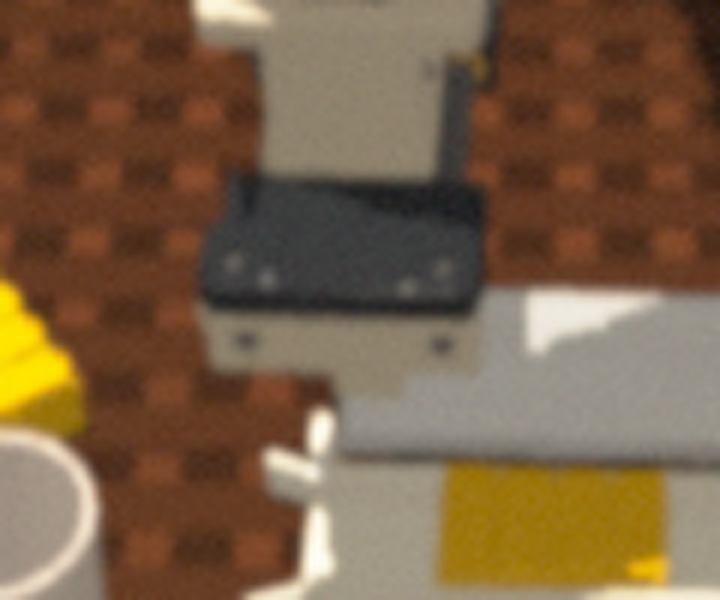

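View pics/w2.png

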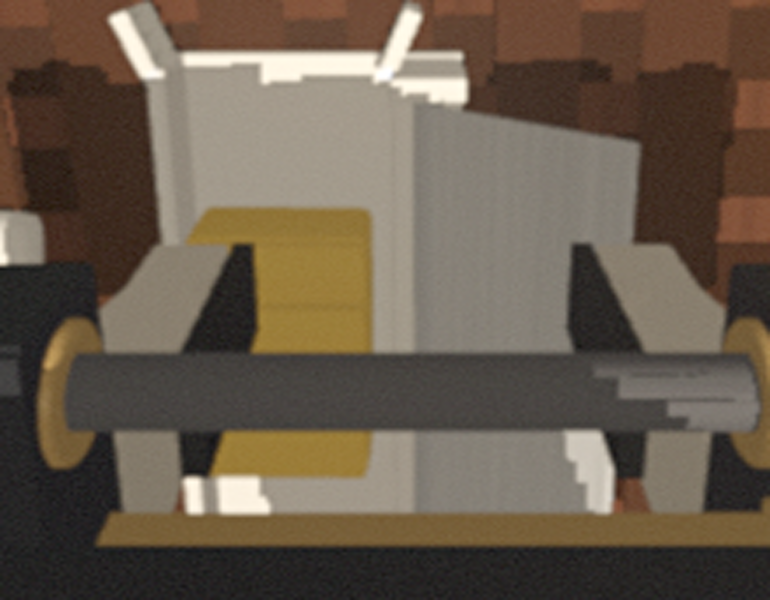

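```bash
python3 -m creep '[{"ax":0,"ay":0,"az":0,"tx":0.015,"ty":-0.0015,"tz":0.002,"fingers":0.054},{"ax":0,"ay":0,"az":0,"tx":0.03,"ty":-0.0015,"tz":0.002,"fingers":0.054},{"ax":0,"ay":0,"az":0,"tx":0.036,"ty":-0.0015,"tz":0.002,"fingers":0.054},{"ax":0,"ay":0,"az":0,"tx":0.042,"ty":-0.0015,"tz":0.002,"fingers":0.054},{"ax":0,"ay":0,"az":0,"tx":0.048,"ty":-0.0015,"tz":0.002,"fingers":0.054}]'; python3 - <<'E'
from h import *
go(-130,35,20)
c=viewer.capture("scene"); cv2.imwrite("pics/s3.png",cv2.resize(c["pixels"][120:240,220:360],None,fx=5,fy=5,interpolation=2))
E
```

```text
time_s: 3.0
tcp_pos: [0.5678, -0.0477, 0.0521]
eef_rot: [-82.4, 89.9, 5.8]
contact_force: [0.7, 0.7, 0.4]
gripper_width: 0.0544
t 3.0 tcp dock mm [-130.6   32.8   52.1] F [0.67 0.7  0.36] w 0.0544
tool axes in dock:
 [[ 0.     0.005  1.   ]
 [-0.001  1.    -0.005]
 [-1.    -0.001  0.   ]]
1 turn [-0.29  0.01  0.08]
-1 turn [ 1.7971e+02  1.2000e-01 -2.0000e-02]
shift tool [0.0321 0.0022 0.0006]
```

View pics/s3.png

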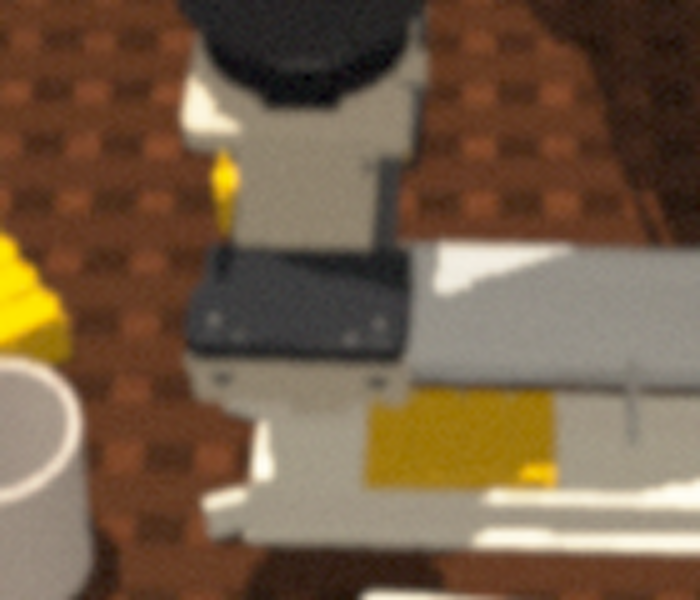

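```bash
python3 -m creep '[{"ax":0,"ay":0,"az":0,"tx":0.004,"ty":0.001,"tz":0,"fingers":0.054},{"ax":0,"ay":0,"az":0,"tx":0.008,"ty":0.001,"tz":0,"fingers":0.054},{"ax":0,"ay":0,"az":0,"tx":0.012,"ty":0.001,"tz":0,"fingers":0.054},{"ax":0,"ay":0,"az":0,"tx":0.016,"ty":0.001,"tz":0,"fingers":0.054},{"ax":0,"ay":0,"az":0,"tx":0.018,"ty":0.001,"tz":0,"fingers":0.054}]'; python3 - <<'E'
from h import *
go(-130,35,20)
E
```

```text
time_s: 3.55
tcp_pos: [0.5658, -0.0477, 0.033]
eef_rot: [99.0, 90.0, -172.8]
contact_force: [-0.9, -0.7, 2.2]
gripper_width: 0.054
t 3.55 tcp dock mm [-130.7   34.8   33. ] F [-0.87 -0.71  2.19] w 0.054
tool axes in dock:
 [[-0.     0.005  1.   ]
 [ 0.001  1.    -0.005]
 [-1.     0.001 -0.   ]]
1 turn [-0.3  -0.01 -0.05]
-1 turn [ 1.797e+02 -7.000e-02  1.000e-02]
shift tool [0.013  0.0002 0.0007]
```

```bash
python3 -m creep '[{"ax":0,"ay":0,"az":0,"tx":0.003,"ty":0,"tz":0,"fingers":0.054},{"ax":0,"ay":0,"az":0,"tx":0.006,"ty":0,"tz":0,"fingers":0.054},{"ax":0,"ay":0,"az":0,"tx":0.009,"ty":0,"tz":0,"fingers":0.054},{"ax":0,"ay":0,"az":0,"tx":0.011,"ty":0,"tz":0,"fingers":0.054},{"ax":0,"ay":0,"az":0,"tx":0.011,"ty":0,"tz":0,"fingers":0.054}]'; python3 - <<'E'
from h import *
go(-130,35,20)
c=viewer.capture("scene"); cv2.imwrite("pics/s4.png",cv2.resize(c["pixels"][120:240,220:420],None,fx=4,fy=4,interpolation=2))
go(-130,35,20)
c=viewer.capture("wrist"); cv2.imwrite("pics/w4.png",c["pixels"])
E
```

```text
time_s: 4.05
tcp_pos: [0.5663, -0.0477, 0.0224]
eef_rot: [-179.4, 90.0, -91.2]
contact_force: [-1.5, -0.5, 2.7]
gripper_width: 0.0543
t 4.05 tcp dock mm [-130.7   34.3   22.4] F [-1.5  -0.53  2.66] w 0.0543
tool axes in dock:
 [[-0.     0.005  1.   ]
 [-0.     1.    -0.005]
 [-1.    -0.    -0.   ]]
1 turn [-0.28 -0.01  0.  ]
-1 turn [1.7972e+02 0.0000e+00 1.0000e-02]
shift tool [0.0024 0.0007 0.0007]
t 4.1 tcp dock mm [-130.6   34.3   22.5] F [-0.88 -0.14  1.6 ] w 0.0542
tool axes in dock:
 [[-0.     0.005  1.   ]
 [ 0.     1.    -0.005]
 [-1.     0.    -0.   ]]
1 turn [-0.29 -0.   -0.  ]
-1 turn [ 1.7971e+02 -0.0000e+00  1.0000e-02]
shift tool [0.0025 0.0007 0.0006]
```

View pics/s4.png

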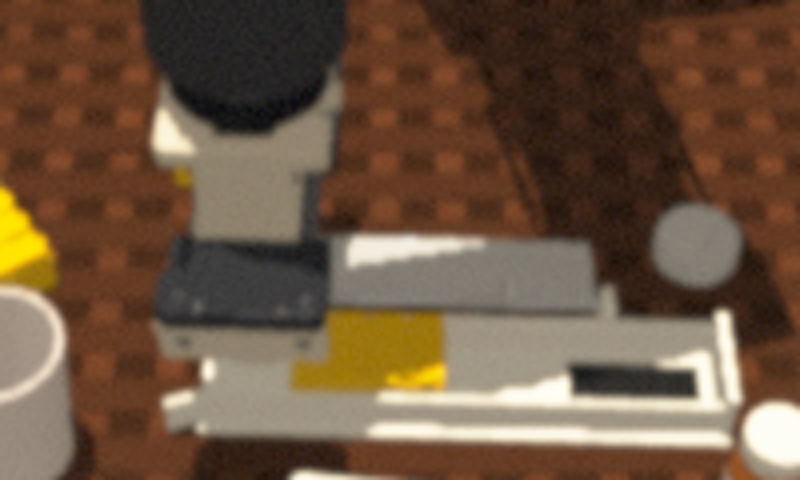

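View pics/w4.png

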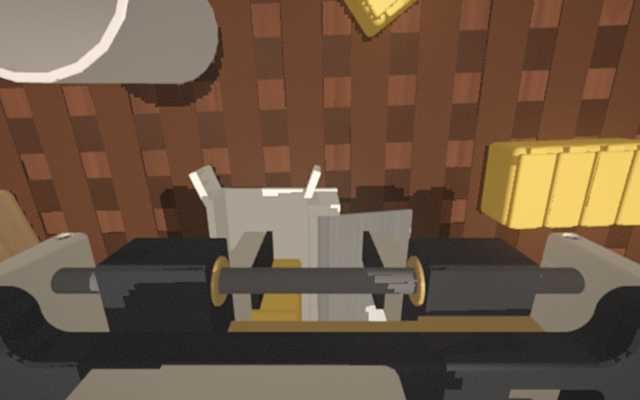

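```bash
python3 -m creep '[{"ax":0,"ay":0,"az":0,"tx":0.0012,"ty":0.0005,"tz":0,"fingers":0.054},{"ax":0,"ay":0,"az":0,"tx":0.0025,"ty":0.0005,"tz":0,"fingers":0.054},{"ax":0,"ay":0,"az":0,"tx":0.0025,"ty":0.0005,"tz":0,"fingers":0.054}]'; python3 - <<'E'
from h import *
go(-130,35,20)
c,R,t=cam("scene"); W=world(c,R,t)
D=(W-O)@np.array([ux,uy,uz]).T
m=(D[...,0]>-60)&(D[...,0]<40)&(D[...,1]>45)&(D[...,1]<88)&(D[...,2]<.08)&(D[...,1]<.088)&(D[...,0]>-.06)&(D[...,0]<.04)&(D[...,1]>.045)&(D[...,2]>-.01)
q=D[m]; print(len(q),np.polyfit(q[:,1],q[:,2],1)); p=np.polyfit(q[:,1],q[:,2],1); print("slope",np.degrees(np.arctan(p[0])),"z at 62",np.polyval(p,.062))
m=(abs(D[...,0])<.006)&(D[...,1]>.0)&(D[...,1]<.05)&(D[...,2]>.03)&(D[...,2]<.08); print("gate",(D[m]*1000).round(0)[:20])
E
```

```text
time_s: 4.45
tcp_pos: [0.5663, -0.0476, 0.0202]
eef_rot: [-82.8, 89.9, 5.4]
contact_force: [1.6, -0.5, 1.4]
gripper_width: 0.0539
t 4.45 tcp dock mm [-130.5   34.3   20.2] F [ 1.59 -0.46  1.38] w 0.0539
tool axes in dock:
 [[ 0.     0.005  1.   ]
 [-0.001  1.    -0.005]
 [-1.    -0.001  0.   ]]
1 turn [-0.28  0.01  0.06]
-1 turn [ 1.7972e+02  1.0000e-01 -1.0000e-02]
shift tool [0.0002 0.0007 0.0005]Traceback (most recent call last):
  File "<stdin>", line 6, in <module>
    raise TypeError("expected non-empty vector for x")
TypeError: expected non-empty vector for x
```

```bash
python3 - <<'E'
from h import *
c,R,t=cam("scene"); W=world(c,R,t)
D=(W-O)@np.array([ux,uy,uz]).T*1000
x,y,z=D[...,0],D[...,1],D[...,2]
m=(x>-60)&(x<40)&(y>42)&(y<88)&(z>3)&(z<40)
q=D[m]; p=np.polyfit(q[:,1],q[:,2],1); print(len(q),"slope",np.degrees(np.arctan(p[0])),"z at 62",np.polyval(p,62))
m=(abs(x)<8)&(y>0)&(y<55)&(z>30)&(z<80); print("gate",D[m].round(0)[:20])
cv2.imwrite("pics/s5.png",cv2.resize(c["pixels"][170:235,300:420],None,fx=6,fy=6,interpolation=2))
E
```

```text
524 slope -10.020141142270775 z at 62 19.158087761131302
gate [[-0. 27. 66.]
 [-2. 27. 62.]
 [-0. 25. 65.]
 [-2. 25. 62.]
 [ 0. 25. 61.]
 [-2. 41. 39.]
 [-2. 23. 61.]
 [ 0. 23. 61.]
 [-2. 40. 37.]
 [-2. 21. 59.]
 [-0. 20. 61.]
 [-2. 37. 37.]
 [-2. 21. 56.]
 [ 0. 20. 58.]
 [-2. 36. 35.]
 [-2. 17. 57.]
 [-0. 17. 59.]
 [-6. 37. 30.]
 [-2. 33. 36.]
 [-1. 21. 50.]]
```

View pics/s5.png

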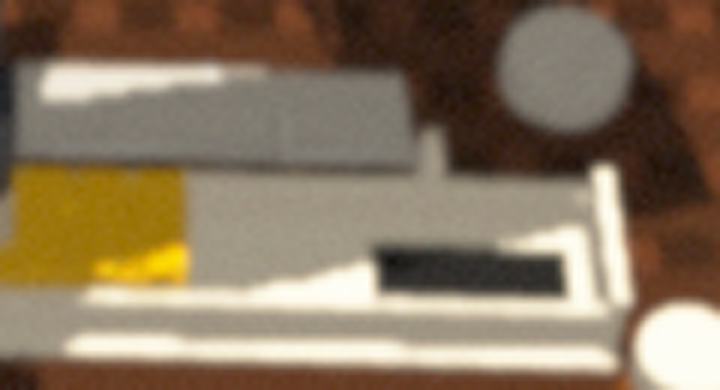

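```bash
python3 -m creep '[{"ax":0,"ay":0,"az":0,"tx":0.0007,"ty":0,"tz":0.005,"fingers":0.054},{"ax":0,"ay":0,"az":0,"tx":0.0007,"ty":0,"tz":0.009,"fingers":0.054},{"ax":0,"ay":0,"az":0,"tx":0.0007,"ty":0,"tz":0.013,"fingers":0.054},{"ax":0,"ay":0,"az":0,"tx":0.0007,"ty":0,"tz":0.018,"fingers":0.054},{"ax":0,"ay":0,"az":0,"tx":0.0007,"ty":0,"tz":0.024,"fingers":0.054}]'; python3 - <<'E'
from h import *
go(22,35,20)
c=viewer.capture("scene"); cv2.imwrite("pics/s6.png",cv2.resize(c["pixels"][120:240,220:420],None,fx=4,fy=4,interpolation=2))
E
```

```text
time_s: 5.05
tcp_pos: [0.5661, -0.0233, 0.0192]
eef_rot: [103.4, 90.0, -168.4]
contact_force: [-0.6, -2.3, 1.5]
gripper_width: 0.0537
t 5.05 tcp dock mm [-106.3   35.2   19.2] F [-0.59 -2.26  1.48] w 0.0537
tool axes in dock:
 [[-0.     0.005  1.   ]
 [ 0.001  1.    -0.005]
 [-1.     0.001 -0.   ]]
1 turn [-0.3  -0.01 -0.04]
-1 turn [ 1.797e+02 -6.000e-02  2.000e-02]
shift tool [-0.0008  0.0005  0.1283]
```

View pics/s6.png

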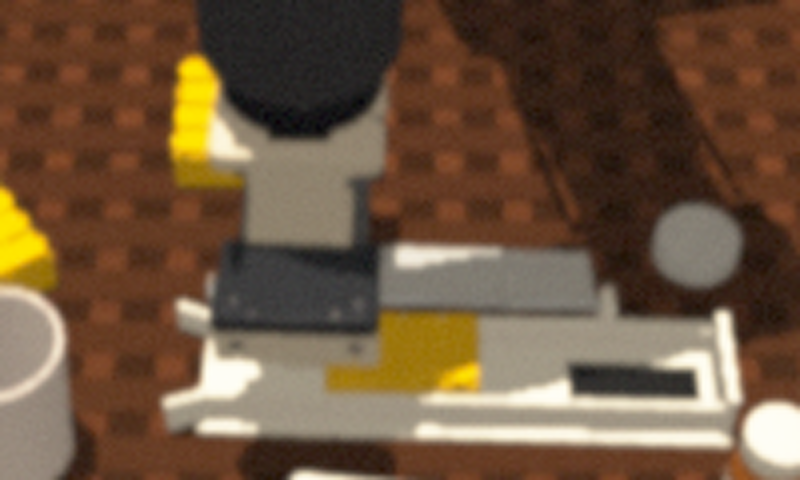

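The tray is moving: its front edge went from pixel 443 to 478, with about 2 N of reaction. The plate is still held down, so I'll keep pushing.

```bash
python3 -m creep '[{"ax":0,"ay":0,"az":0,"tx":0,"ty":0,"tz":0.007,"fingers":0.054},{"ax":0,"ay":0,"az":0,"tx":0,"ty":0,"tz":0.014,"fingers":0.054},{"ax":0,"ay":0,"az":0,"tx":0,"ty":0,"tz":0.021,"fingers":0.054},{"ax":0,"ay":0,"az":0,"tx":0,"ty":0,"tz":0.028,"fingers":0.054},{"ax":0,"ay":0,"az":0,"tx":0,"ty":0,"tz":0.035,"fingers":0.054}]'; python3 - <<'E'
from h import *
go(22,35,20)
c=viewer.capture("scene"); cv2.imwrite("pics/s7.png",cv2.resize(c["pixels"][120:240,220:420],None,fx=4,fy=4,interpolation=2))
E
```

```text
time_s: 5.6
tcp_pos: [0.5676, 0.012, 0.0194]
eef_rot: [-71.5, 90.0, 16.7]
contact_force: [-0.9, -2.2, 2.1]
gripper_width: 0.0542
t 5.6 tcp dock mm [-71.   34.6  19.4] F [-0.93 -2.24  2.09] w 0.0542
tool axes in dock:
 [[ 0.     0.005  1.   ]
 [-0.     1.    -0.005]
 [-1.    -0.     0.   ]]
1 turn [-0.29  0.    0.  ]
-1 turn [179.71   0.    -0.  ]
shift tool [-0.0006  0.0009  0.093 ]
```

View pics/s7.png

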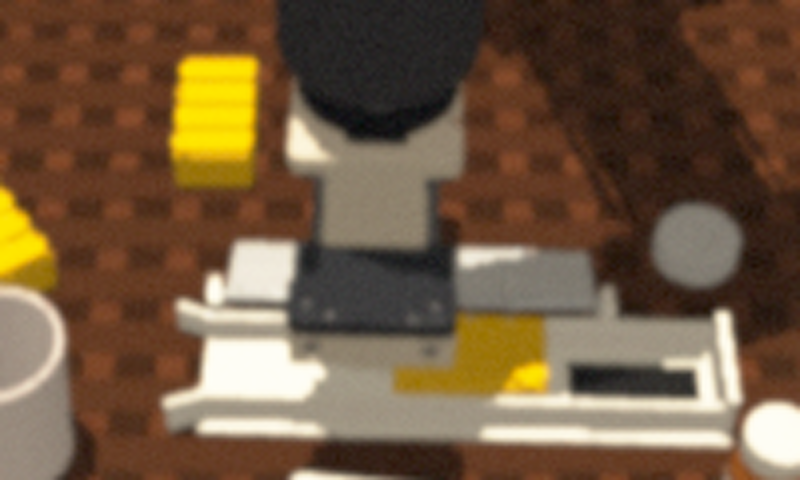

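```bash
python3 -m creep '[{"ax":0,"ay":0,"az":0,"tx":0,"ty":0,"tz":0.007,"fingers":0.054},{"ax":0,"ay":0,"az":0,"tx":0,"ty":0,"tz":0.014,"fingers":0.054},{"ax":0,"ay":0,"az":0,"tx":0,"ty":0.0004,"tz":0.021,"fingers":0.054},{"ax":0,"ay":0,"az":0,"tx":0,"ty":0.0004,"tz":0.028,"fingers":0.054},{"ax":0,"ay":0,"az":0,"tx":0,"ty":0.0004,"tz":0.035,"fingers":0.054}]'; python3 - <<'E'
from h import *
go(22,35,20)
E
```

```text
time_s: 6.15
tcp_pos: [0.5682, 0.0469, 0.0194]
eef_rot: [131.5, 90.0, -140.3]
contact_force: [-0.3, -2.9, 1.9]
gripper_width: 0.0539
t 6.15 tcp dock mm [-36.   34.8  19.4] F [-0.31 -2.92  1.86] w 0.0539
tool axes in dock:
 [[-0.     0.005  1.   ]
 [ 0.     1.    -0.005]
 [-1.     0.    -0.   ]]
1 turn [-0.29 -0.   -0.  ]
-1 turn [179.71  -0.     0.  ]
shift tool [-0.0006  0.0005  0.058 ]
```

```bash
python3 -m creep '[{"ax":0,"ay":0,"az":0,"tx":0,"ty":0,"tz":0.007,"fingers":0.054},{"ax":0,"ay":0,"az":0,"tx":0,"ty":0,"tz":0.014,"fingers":0.054},{"ax":0,"ay":0,"az":0,"tx":0,"ty":0,"tz":0.021,"fingers":0.054},{"ax":0,"ay":0,"az":0,"tx":0,"ty":0,"tz":0.028,"fingers":0.054},{"ax":0,"ay":0,"az":0,"tx":0,"ty":0,"tz":0.035,"fingers":0.054}]'; python3 - <<'E'
from h import *
go(22,35,20)
c=viewer.capture("scene"); cv2.imwrite("pics/s8.png",cv2.resize(c["pixels"][120:240,220:420],None,fx=4,fy=4,interpolation=2))
c=viewer.capture("wrist"); cv2.imwrite("pics/w8.png",c["pixels"])
E
```

```text
time_s: 6.65
tcp_pos: [0.5694, 0.0819, 0.0194]
eef_rot: [-115.9, 90.0, -27.7]
contact_force: [-0.8, -3.7, 2.3]
gripper_width: 0.0541
t 6.65 tcp dock mm [-1.  34.6 19.4] F [-0.77 -3.67  2.33] w 0.0541
tool axes in dock:
 [[-0.     0.005  1.   ]
 [-0.     1.    -0.005]
 [-1.    -0.    -0.   ]]
1 turn [-0.29 -0.    0.  ]
-1 turn [179.71   0.     0.  ]
shift tool [-0.0006  0.0005  0.023 ]
```

View pics/s8.png

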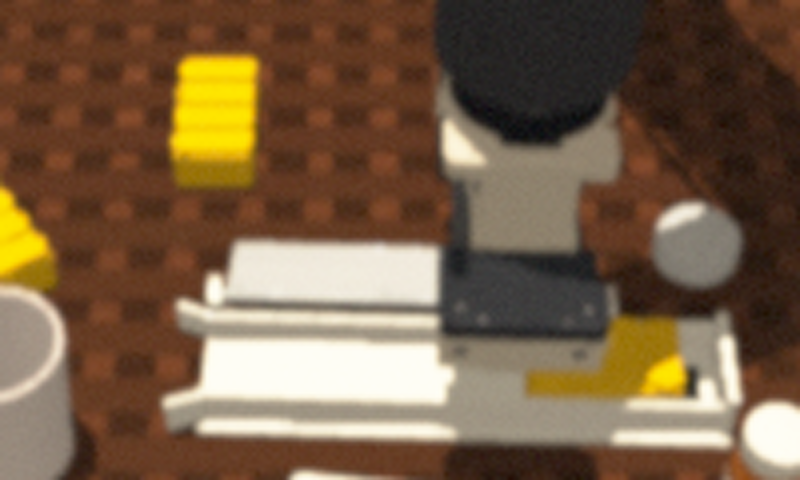

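View pics/w8.png

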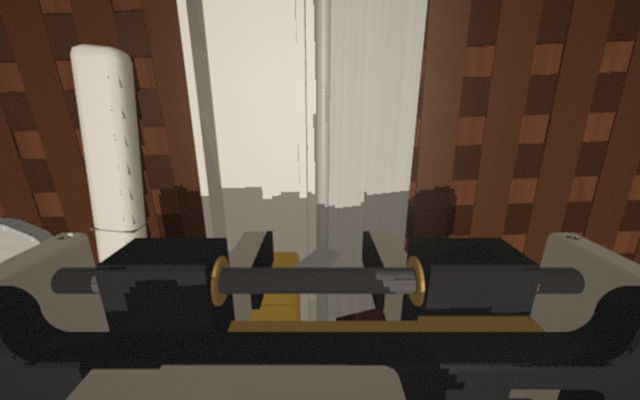

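```bash
python3 -m creep '[{"ax":0,"ay":0,"az":0,"tx":0,"ty":0,"tz":0.005,"fingers":0.054},{"ax":0,"ay":0,"az":0,"tx":0,"ty":0,"tz":0.01,"fingers":0.054},{"ax":0,"ay":0,"az":0,"tx":0,"ty":0,"tz":0.014,"fingers":0.054},{"ax":0,"ay":0,"az":0,"tx":0,"ty":0,"tz":0.017,"fingers":0.054},{"ax":0,"ay":0,"az":0,"tx":0,"ty":0,"tz":0.019,"fingers":0.054}]'; python3 - <<'E'
from h import *
go(22,35,20)
E
```

```text
time_s: 7.25
tcp_pos: [0.5699, 0.1005, 0.0194]
eef_rot: [153.4, 90.0, -118.4]
contact_force: [-0.3, -2.8, 1.8]
gripper_width: 0.0543
t 7.25 tcp dock mm [17.6 34.6 19.4] F [-0.29 -2.81  1.79] w 0.0543
tool axes in dock:
 [[-0.     0.005  1.   ]
 [ 0.     1.    -0.005]
 [-1.     0.    -0.   ]]
1 turn [-0.29 -0.   -0.  ]
-1 turn [179.71  -0.     0.  ]
shift tool [-0.0006  0.0005  0.0044]
```

```bash
python3 -m creep '[{"ax":0,"ay":0,"az":0,"tx":0,"ty":0,"tz":0.001,"fingers":0.054},{"ax":0,"ay":0,"az":0,"tx":0,"ty":0,"tz":0.002,"fingers":0.054}]'; python3 -m creep '[{"ax":0,"ay":0,"az":0,"tx":0,"ty":0,"tz":0.001,"fingers":0.054},{"ax":0,"ay":0,"az":0,"tx":0,"ty":0,"tz":0.0015,"fingers":0.054}]'
```

```text
time_s: 7.45
tcp_pos: [0.5699, 0.1023, 0.0193]
eef_rot: [131.7, 90.0, -140.1]
contact_force: [-0.6, -3.1, 2.1]
gripper_width: 0.0539
time_s: 7.65
tcp_pos: [0.5699, 0.103, 0.0194]
eef_rot: [155.7, 89.9, -116.1]
contact_force: [0.7, -9.0, 3.9]
gripper_width: 0.054
```

```bash
python3 -m creep '[{"ax":0,"ay":0,"az":0,"tx":0,"ty":0,"tz":0.0005,"fingers":0.054},{"ax":0,"ay":0,"az":0,"tx":0,"ty":0,"tz":0.0005,"fingers":0.054}]';python3 - <<'E'
from h import *
go(22,35,20)
c=viewer.capture("scene"); cv2.imwrite("pics/s9.png",cv2.resize(c["pixels"][170:240,320:420],None,fx=7,fy=7,interpolation=2))
E
```

```text
time_s: 7.85
tcp_pos: [0.5699, 0.103, 0.0194]
eef_rot: [155.6, 89.9, -116.3]
contact_force: [1.2, -9.3, 2.6]
gripper_width: 0.0537
t 7.85 tcp dock mm [20.1 34.6 19.4] F [ 1.17 -9.29  2.6 ] w 0.0537
tool axes in dock:
 [[-0.001  0.006  1.   ]
 [ 0.001  1.    -0.006]
 [-1.     0.001 -0.001]]
1 turn [-0.34 -0.08 -0.04]
-1 turn [ 1.7966e+02 -6.0000e-02  1.3000e-01]
shift tool [-0.0006  0.0004  0.0019]
```

View pics/s9.png

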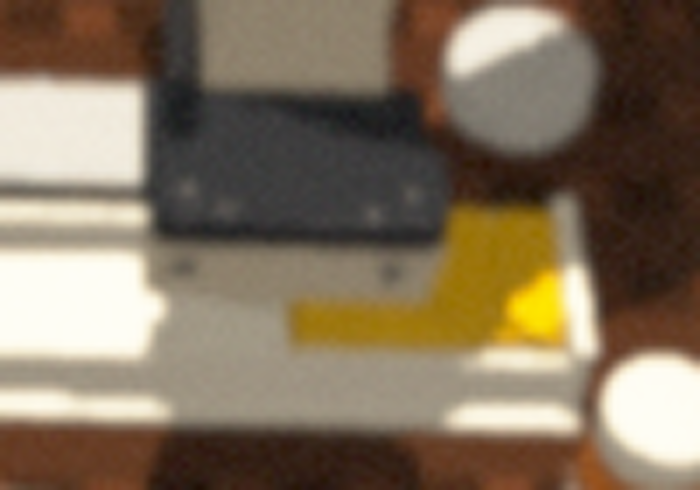

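```bash
python3 -m creep '[{"ax":0,"ay":0,"az":0,"tx":0,"ty":0,"tz":-0.001,"fingers":0.054},{"ax":0,"ay":0,"az":0,"tx":0,"ty":0,"tz":-0.003,"fingers":0.054},{"ax":0,"ay":0,"az":0,"tx":0,"ty":0,"tz":-0.003,"fingers":0.054}]';python3 -m creep '[{"ax":0,"ay":0,"az":0,"tx":-0.005,"ty":0,"tz":0,"fingers":0.054},{"ax":0,"ay":0,"az":0,"tx":-0.01,"ty":0,"tz":0,"fingers":0.054},{"ax":0,"ay":0,"az":0,"tx":-0.015,"ty":0,"tz":0,"fingers":0.054},{"ax":0,"ay":0,"az":0,"tx":-0.02,"ty":0,"tz":0,"fingers":0.054},{"ax":0,"ay":0,"az":0,"tx":-0.025,"ty":0,"tz":0,"fingers":0.054}]'; python3 - <<'E'
from h import *
go(22,35,20)
c=viewer.capture("scene"); cv2.imwrite("pics/s10.png",cv2.resize(c["pixels"][120:240,220:420],None,fx=4,fy=4,interpolation=2))
E
```

```text
time_s: 8.2
tcp_pos: [0.5703, 0.1017, 0.0195]
eef_rot: [-41.5, 89.9, 46.7]
contact_force: [-2.2, 0.3, 2.2]
gripper_width: 0.0541
time_s: 8.7
tcp_pos: [0.5704, 0.1014, 0.0451]
eef_rot: [-68.2, 89.9, 20.1]
contact_force: [1.3, 0.6, 0.3]
gripper_width: 0.054
t 8.7 tcp dock mm [18.5 34.1 45.1] F [1.31 0.56 0.32] w 0.054
tool axes in dock:
 [[ 0.     0.005  1.   ]
 [-0.001  1.    -0.005]
 [-1.    -0.001  0.   ]]
1 turn [-0.28  0.02  0.05]
-1 turn [ 1.7972e+02  8.0000e-02 -3.0000e-02]
shift tool [0.0251 0.0009 0.0035]
```

View pics/s10.png

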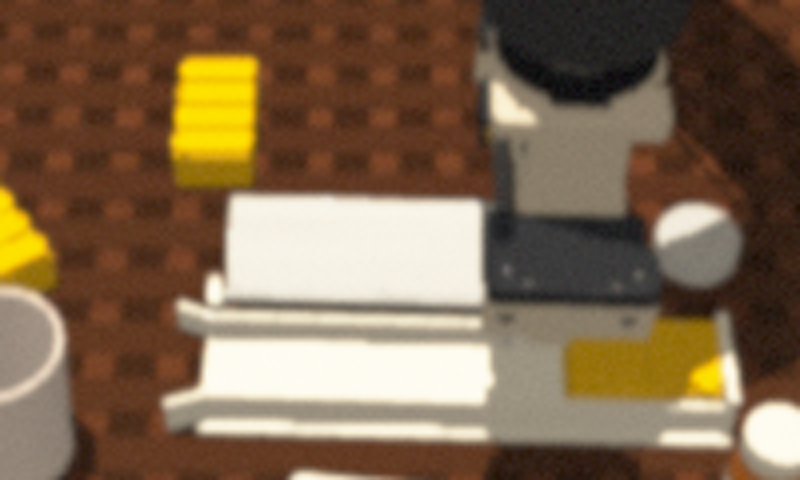

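```bash
python3 -m creep '[{"ax":0,"ay":0,"az":0,"tx":-0.01,"ty":0,"tz":0,"fingers":0.054},{"ax":0,"ay":0,"az":0,"tx":-0.03,"ty":0,"tz":0,"fingers":0.054},{"ax":0,"ay":0,"az":0,"tx":-0.065,"ty":0,"tz":0,"fingers":0.054},{"ax":0,"ay":0,"az":0,"tx":-0.1,"ty":0,"tz":0,"fingers":0.054},{"ax":0,"ay":0,"az":0,"tx":-0.14,"ty":0,"tz":0,"fingers":0.054}]'
python3 -m creep '[{"ax":0,"ay":0,"az":0,"tx":-0.01,"ty":0.04,"tz":-0.01,"fingers":0.054},{"ax":0,"ay":0,"az":0,"tx":-0.02,"ty":0.08,"tz":-0.02,"fingers":0.054},{"ax":0,"ay":0,"az":0,"tx":-0.03,"ty":0.11,"tz":-0.03,"fingers":0.054},{"ax":0,"ay":0,"az":0,"tx":-0.03,"ty":0.14,"tz":-0.04,"fingers":0.054},{"ax":0,"ay":0,"az":0,"tx":-0.03,"ty":0.14,"tz":-0.04,"fingers":0.054}]'; python3 - <<'E'
from h import *
go(22,35,20)
c,R,t=cam("scene"); cv2.imwrite("pics/s11.png",cv2.resize(c["pixels"][120:270,220:420],None,fx=4,fy=4,interpolation=2))
cv2.imwrite("pics/s11f.png",c["pixels"])
D=(world(c,R,t)-O)@np.array([ux,uy,uz]).T*1000
m=cv2.inRange(cv2.cvtColor(c["pixels"],cv2.COLOR_BGR2HSV),(20,150,80),(35,255,255))>0
m&=(abs(D[...,1])<30)&(D[...,2]>30); q=D[m]; print("tray",len(q),np.percentile(q,[2,50,98],axis=0).round(1))
x,y,z=D[...,0],D[...,1],D[...,2]
m=(abs(x)<6)&(y>-5)&(y<45)&(z>15)&(z<80); print("gate",np.percentile(D[m],[2,50,98],axis=0).round(1))
m=(x>-120)&(x<30)&(y>42)&(y<78)&(z>20)&(z<80); p=np.polyfit(y[m],z[m],1); print("plate slope",np.degrees(np.arctan(p[0])))
E
```

```text
time_s: 9.25
tcp_pos: [0.5689, 0.1009, 0.1854]
eef_rot: [110.6, 89.9, -161.2]
contact_force: [1.6, 0.6, -0.2]
gripper_width: 0.0541
time_s: 9.75
tcp_pos: [0.4255, 0.0644, 0.2152]
eef_rot: [-8.7, 89.9, 79.5]
contact_force: [0.4, -0.6, 0.6]
gripper_width: 0.0541
t 9.75 tcp dock mm [-22.3 178.  215.2] F [ 0.38 -0.58  0.63] w 0.0541
tool axes in dock:
 [[ 0.001  0.005  1.   ]
 [-0.     1.    -0.005]
 [-1.    -0.     0.001]]
1 turn [-0.3   0.09  0.01]
-1 turn [ 1.797e+02  2.000e-02 -1.300e-01]
shift tool [ 0.1953 -0.1427  0.0447]
tray 666 [[ 33.7 -22.8  30.5]
 [ 70.3  -3.2  35.4]
 [107.5  20.7  38.1]]
gate [[-5.7  0.1 17.2]
 [-0.9 26.1 32.1]
 [ 5.1 43.9 39.3]]
plate slope 40.13346057379534
```

View pics/s11.png

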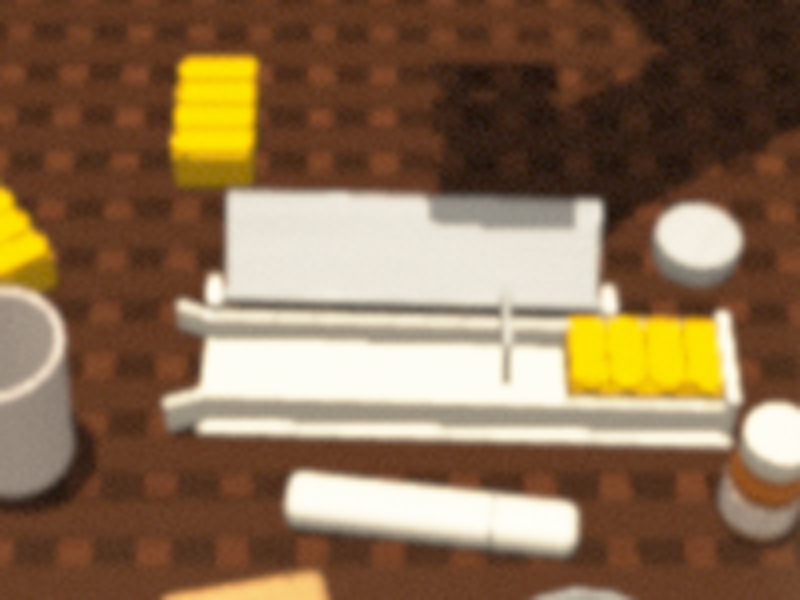

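View pics/s11f.png

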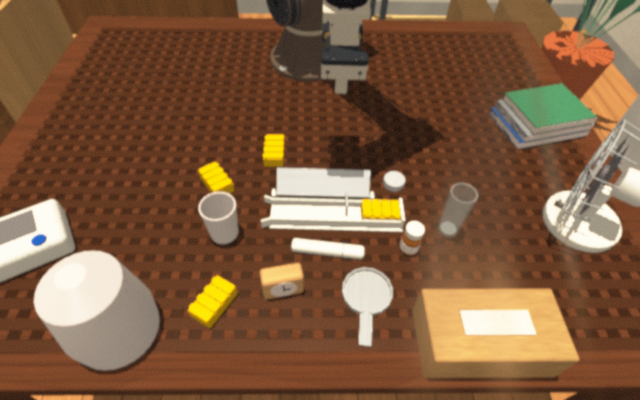

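The tray sits at the end stop (570–720 px in the crop), the gate bar at (507,340) is down, and the plate slopes at 40°, which is its shut angle. Everything else is where it was.

```bash
python3 -c "
from plant import order
print(order.close_job())"
```

```text
the job is handed in; nothing more can be done
None
```

The tray is locked in its dock, and I handed the job in at about 10 s of the 40 s allowed.

**What I did:** With the fingers 54 mm apart, one fingertip held the press plate down. The other pushed the tray from behind along the chute, past the raised gate, to the end stop. I then backed off 3 mm, lifted straight up so the gate sprang shut behind the tray, and moved the arm clear.

**Last checks:**
- **Tray home:** The push force rose from about 3 N to 9 N as the tray stopped moving, and it sits against the stop in the picture.
- **Gate shut:** The bar measures about 39 mm high at the top, against 38 mm given. The plate slopes at 40°, its shut angle.
- **Other things:** They look unmoved in the full picture. I compared by eye and did not measure them.
- **Forces:** The readings stayed under 10 N.

**One disagreement:** The tray's centre came out at dock x ≈ 70.5 mm instead of 72 mm. I put this down to an error of about 2 mm in my dock position: my measurement of the end stop's face was short by a similar amount, and the calibration is only good to about 2 mm.

While the plate was held, its measured slope (10°) and height (19 mm at y = 62) did not agree exactly, implying the gate was at about 0.9 to 1.0 rad. Both are above the 0.8 rad needed to clear the tray.

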